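# Unlock the squat bottle's child-resistant cap

### The arm

A 6-joint arm with a two-finger parallel gripper is mounted at the origin on the work surface. World frame = base frame: x ahead of the robot, y to its left, z up, the work surface at z = 0. Lengths are in m, angles in rad, forces in N, time in s.
With the tool pointing down it reaches from about 0.275 to 1 m from the base axis. Payload 8.4 kg.
Tool frame: the origin (TCP) lies on the centre line of the jaws, within the pads' length; the fingertips stand 17 mm ahead of it and the grasp point (between the pads) lies 2 mm behind it (bot.tcp_to_tips is the z of the fingertips in the tool frame, in m); z points along the fingers, y is the line along which they close (so a half turn about z gives the same grasp; the last joint's range is limited). The gripper opens to 85 mm and grips with 20 to 120 N. Pads are 22 mm wide; open, the fingers measure 114 mm over their backs; the gripper's body (76 mm by 85 mm) begins 54 mm behind the grasp point. The pads swing forward as they close: fully open they stand 13 mm farther back than shut.
Start: joints at [1.213, 0.353, 1.633, -0, 1.155, -0.002], TCP at [0.218, 0.586, 0.248] pointing down, gripper open.
Joint ranges: [-2.63, 2.63], [-0.92, 2.1], [0.06, 2.66], [-1.3, 4.44], [0, 2.69], [-3.02, 3.02]. Speed limits (rad/s): [2.22, 2.22, 2.79, 3.14, 3.14, 3.14].

### API

Orientations are given as a unit quaternion [x, y, z, w].
In Python, from workcell import bot, cams, eoat gives the robot as it stands (bot), with the cameras (cams) and the gripper (eoat). Calls block until the motion is done:
- bot.reach(position, orientation): joint-space move of the TCP to a pose.
- bot.servo_line(position, ori=None, velocity=0.15): straight line of the TCP; ori=None keeps the orientation; velocity is the mean speed in m/s.
- bot.goto_joints(angles): joint-space move.
- eoat.move_gripper(opening, strength=None): finger opening in m; strength is the grip in N (None keeps the last); returns when the fingers have stopped.
- bot.dwell(seconds).
- bot.solve_ik(position, orientation): joint angles nearest the present ones, or None.
- bot.get_obs(): the state.
- cams.read_camera(name): name is "scene" or "side" or "wrist"; returns a dict with "frame" (384x512x3 uint8, red, green, blue), "intrinsics" (3x3 intrinsics, pixels), "view" (4x4, takes a point from world to camera coordinates). Camera axes: x right, y down, z forward; pixel columns grow to the right and rows downward; lengths in m; the calibration is good to about 2 mm. A picture is of the moment at which its call begins. There is no depth.
A pose or a line that the arm cannot do raises bot.IKError and nothing moves.
- bot.hand_in(): hands the job in; it is judged then, once.
The state is a dict: "time_s": time; "joint_pos": joint angles; "joint_vel": joint speeds; "joint_efforts": joint torques, N m; "position": TCP position; "orientation": TCP orientation; "wrist_force": force on the tool from outside, world axes, zero at the start; "ft_torque": the same for the moment, N m; "gripper_width": finger opening in m; "grip_force": force on a finger pad.
Only numpy, scipy, OpenCV 4.12 (cv2) and the standard library are available. Lean on these libraries where they do the work, as an engineer would, in place of code of your own. Each camera call takes 0.05 s, during which the arm holds its last target. There are 200 camera calls.

### The job

Two square white bottles with black child-resistant caps are clamped in small vises on the toolmaker's bench. Unlock the cap of the shorter, squat bottle: press it down and, keeping it pressed, turn it counter-clockwise as seen from above by about 60 degrees, past its ratchet, then let go so that it springs back up. Do not press the cap of the tall bottle.

Things in the scene. Friction and masses are not known exactly. Their poses are not given: they have to be found in the camera images.
- squat_cap (a point): Centre of the top face of the squat bottle's cap, 133 mm above the bench: ribbed black, 40 mm across, 26 mm tall, a pale rib on top from middle to rim. z up along its axis, x along the rib. Grip its sides in any direction: 12 mm of bare neck (at most 37 mm across) below it leave the fingers 38 mm from its top to the shoulder. Bottle 74 mm square, fixed in a fixed vise.
- squat_turn (a joint): Turn of the squat bottle's cap, rad: 0 locked (starts 0 to 0.05), growing counter-clockwise seen from above, hard stop at 1.3. Drag 0.05 N m. With the cap up a tooth blocks it at about 0.1; pressed over 4.5 mm it turns freely; beyond 0.63 it is past the tooth, springs up when let go and cannot turn back.
- squat_press (a joint): How far the squat bottle's cap is pressed down, m: 0 up, 0.008 at the bottom stop. Spring: 3 N at the start, 10 N at the bottom.
- tall_cap (a point): Centre of the top face of the tall bottle's cap, to be left alone: the same cap on a slimmer bottle (56 mm square), its top 188 mm above the bench; axes alike. Each vise has a 110 x 120 mm base, jaws 50 mm high and a screw reaching 90 mm from the bottle's axis. The bottles stand either way round, 0.26 to 0.57 m apart.

How it is judged:
On the way, in this order (a step that is already met when the one before it is completed fails the run):
1. the squat bottle's cap is pressed down, before it is turned (value of joint squat_press above 0.004 m and value of joint squat_turn below 0.5 rad), for 0.05 s.
2. the pressed cap is turned past the ratchet tooth (value of joint squat_press above 0.003 m and value of joint squat_turn above 0.55 rad), for 0.05 s.
At the end, for the whole second after the job is handed in: The squat bottle's cap is turned at least 0.7 rad (40 degrees) counter-clockwise, at rest, let go and sprung back up to within 1.5 mm; the tall bottle's cap has not been pressed (value of joint squat_turn above 0.7 rad and value of joint squat_press below 0.0015 m and velocity of joint squat_turn between -0.1 and 0.1 rad/s); the robot touches nothing.
It fails at once if the tall bottle's cap is pressed down by more than 3 mm (distance of tall_cap from where it was at the start of the episode above 0.003 m).
It also fails if it takes over 35 s, if anything falls off the work surface, if the arm or the gripper's body presses on something with over 40 N, if the wrist force passes 120 N, or if a joint passes its speed limit or range.

## Working session

There is one attempt and no reset: what is moved stays moved. The work goes in short steps, each a Python script; the robot and the scene stay as the last script left them, time stands still between calls to the robot, and variables do not carry over. Pictures are saved under pics/ and viewed, at most 10 in all, crops included, and the job is handed in when it is done.

```bash
mkdir -p pics
python3 - <<'E'
from workcell import bot, cams, eoat
import cv2,numpy as np
np.set_printoptions(precision=4,suppress=True)
for n in ["scene","side","wrist"]:
    c=cams.read_camera(n); cv2.imwrite(f"pics/{n}0.png",c["frame"][:,:,::-1])
    np.savez(f"{n}0.npz",K=c["intrinsics"],V=c["view"],f=c["frame"]); print(n,c["intrinsics"],c["view"])
o=bot.get_obs(); print(o["time_s"],o["orientation"],o["wrist_force"])
a=cv2.imread("pics/scene0.png");b=cv2.imread("pics/side0.png")
cv2.imwrite("pics/both0.png",np.vstack([a,b])[:, :] if 0 else cv2.resize(np.hstack([a,b]),(800,300)))
E
```

```text
scene [[401.826    0.     254.6603]
 [  0.     401.826  188.7359]
 [  0.       0.       1.    ]] [[ 0.6984  0.7156 -0.0117 -0.419 ]
 [ 0.6015 -0.5958 -0.5322 -0.2336]
 [-0.3878  0.3646 -0.8465  1.2608]
 [ 0.      0.      0.      1.    ]]
side [[440.6366   0.     255.9528]
 [  0.     440.6366 190.7015]
 [  0.       0.       1.    ]] [[ 0.6759 -0.7368  0.0163 -0.3648]
 [-0.5496 -0.5186 -0.655   0.4276]
 [ 0.4911  0.4338 -0.7554  0.8226]
 [ 0.      0.      0.      1.    ]]
wrist [[280.9657   0.     258.0304]
 [  0.     280.9657 192.3001]
 [  0.       0.       1.    ]] [[ 0.3487  0.9372 -0.0017 -0.6244]
 [ 0.902  -0.3351  0.272  -0.0362]
 [ 0.2544 -0.0964 -0.9623  0.3791]
 [ 0.      0.      0.      1.    ]]
0.15 [ 0.177   0.9842 -0.0005 -0.0001] [ 0.1021 -0.4956 -0.0272]
```

View pics/scene0.png

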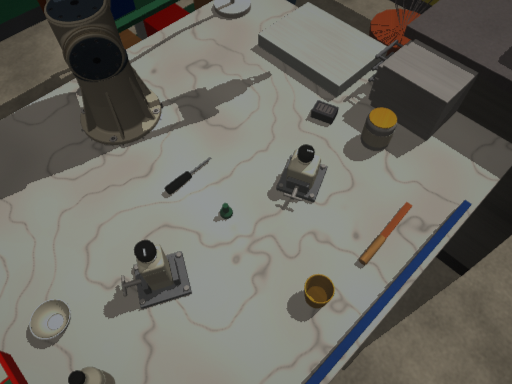

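View pics/side0.png

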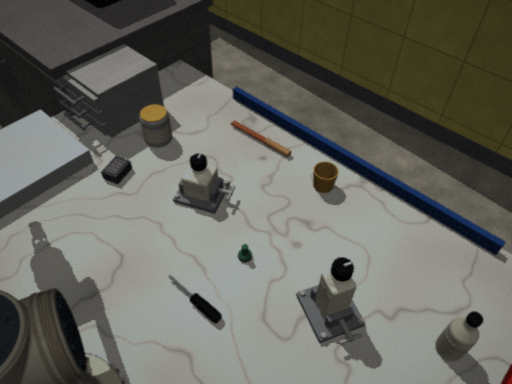

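The scene view shows two vise bottles, with caps at about (306,152) and (146,250). In the side view they are at about (199,161) and (342,269). A third loose bottle is a distractor. I'll enlarge the caps next.

Run:
```python
import cv2,numpy as np
r=[]
for n,pts in [("scene",[(306,165),(150,265)]),("side",[(200,175),(338,285)])]:
    a=cv2.imread(f"pics/{n}0.png")
    r.append(np.hstack([cv2.resize(a[v-36:v+36,u-48:u+48],None,fx=4.1667*.99,fy=4.1667*.99,interpolation=cv2.INTER_CUBIC) for u,v in pts]))
o=np.vstack(r); o=cv2.convertScaleAbs(o,alpha=1.6,beta=20); print(o.shape); cv2.imwrite("pics/crops.png",o)
```

```text
(594, 792, 3)
```

View pics/crops.png

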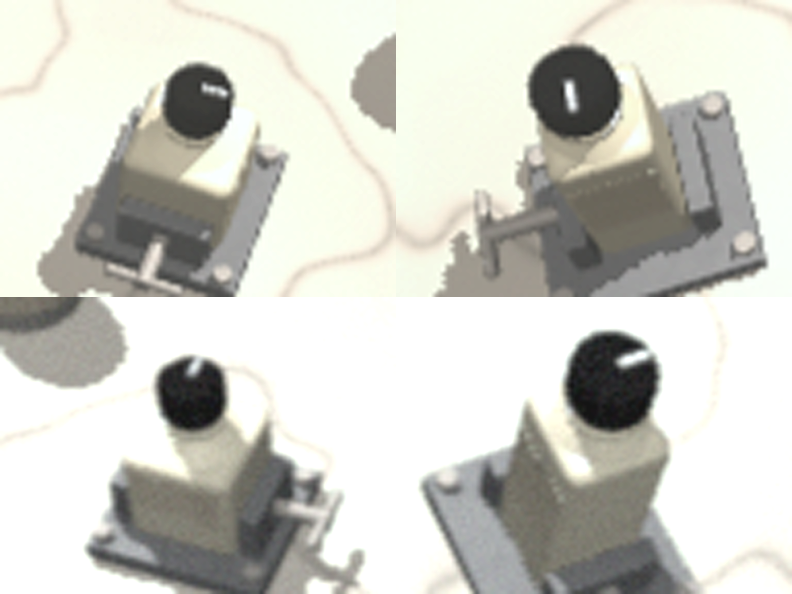

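In the enlarged crops, the left bottle is squat and the right one tall. The inner ends of the ribs mark the cap centres: scene A (307.2,150.3), B (143.8,248.6), and side A (198.1,157.9), B (343.8,265.0). I'll triangulate these.

```bash
cat > h.py <<'E'
import numpy as np,cv2
np.set_printoptions(precision=4,suppress=True)
def tri(obs):
    """obs: list of (K,V,(u,v)) -> world point, reprojection residuals (px)"""
    A=[]
    for K,V,(u,v) in obs:
        P=K@V[:3]; A+=[u*P[2]-P[0],v*P[2]-P[1]]
    A=np.array(A); X=np.linalg.lstsq(A[:,:3],-A[:,3],rcond=None)[0]
    return X,[proj(K,V,X)-p for K,V,p in obs]
def proj(K,V,X):
    p=K@(V[:3]@np.append(X,1)); return p[:2]/p[2]
E
python3 - <<'E'
from h import *
S,D=[np.load(f"{n}0.npz") for n in("scene","side")]
for n,a,b in[("A ctr",(307.2,150.3),(198.1,157.9)),("A rim",(313.5,151.5),(199.8,153.8)),("B ctr",(143.8,248.6),(343.8,265)),("B rim",(144.9,255.9),(352,262.3))]:
    X,r=tri([(S["K"],S["V"],a),(D["K"],D["V"],b)]); print(n,X,np.hypot(*X[:2]),*r)
E
```

```text
A ctr [0.5639 0.2215 0.1303] 0.6058012426535442 [-0.254   0.4461] [-0.2912 -0.3194]
A rim [0.5773 0.2301 0.1294] 0.6214466424696868 [-0.3049  0.5373] [-0.3454 -0.3813]
B ctr [ 0.5228 -0.2363  0.1871] 0.5737377218506068 [-0.3824  0.4609] [-0.4455 -0.298 ]
B rim [ 0.5378 -0.2444  0.188 ] 0.5907355173301335 [-0.4524  0.5391] [-0.518  -0.3415]
```

Both bottles check out: squat top at 130 mm against 133 stated, tall at 187 against 188. They stand 0.46 m apart and both are in reach. I'll move above the squat cap and refine with the wrist camera.

Run:
```python
from h import *
from workcell import bot, cams, eoat
from scipy.spatial.transform import Rotation as R
P=np.array([0.564,0.2215,0.27])
print("tips",bot.tcp_to_tips)
base=R.from_quat([1,0,0,0])
for d in range(-180,180,30):
    q=bot.solve_ik(P,(R.from_euler('z',d,degrees=True)*base).as_quat())
    print(d,None if q is None else np.array(q))
bot_o=bot.get_obs()
q0=np.arctan2(P[1],P[0])
# radial orientation: start yaw relative to joint 1
o=R.from_euler('z',q0-1.213)*R.from_quat(bot_o["orientation"])
bot.reach(P,o.as_quat()); print(bot.get_obs()["joint_pos"],bot.get_obs()["position"],bot.get_obs()["time_s"])
c=cams.read_camera("wrist"); np.savez("wrist1.npz",K=c["intrinsics"],V=c["view"]); cv2.imwrite("pics/wrist1.png",c["frame"][:,:,::-1])
print(proj(c["intrinsics"],c["view"],[.5639,.2215,.1318]))
```

```text
tips 0.017
-180 [ 0.3717  0.304   1.6529 -0.      1.1847 -1.199 ]
-150 [ 0.3717  0.304   1.6529 -0.      1.1847 -1.7226]
-120 [ 0.3717  0.304   1.6529 -0.      1.1847 -2.2462]
-90 [ 0.3717  0.304   1.6529 -0.      1.1847 -2.7698]
-60 [ 0.3717  0.304   1.6529 -0.      1.1847  2.9897]
-30 [ 0.3717  0.304   1.6529 -0.      1.1847  2.4661]
0 [ 0.3717  0.304   1.6529 -0.      1.1847  1.9425]
30 [ 0.3717  0.304   1.6529 -0.      1.1847  1.4189]
60 [ 0.3717  0.304   1.6529 -0.      1.1847  0.8953]
90 [ 0.3717  0.304   1.6529 -0.      1.1847  0.3717]
120 [ 0.3717  0.304   1.6529 -0.      1.1847 -0.1519]
150 [ 0.3717  0.304   1.6529 -0.      1.1847 -0.6754]
[ 0.3732  0.3046  1.6522  0.0003  1.1858 -0.0044] [0.5637 0.2224 0.27  ] 1.975
[257.3039 187.1522]
```

View pics/wrist1.png

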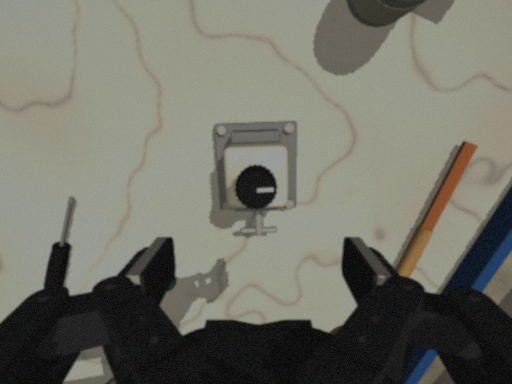

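The wrist view shows the squat cap at about (256.5,188.5), where I predicted (257.3,187.2), so they agree to about 1 mm. The rib points right. Joint 6 decreasing turns the tool counter-clockwise, so I'll start at q6=+0.5, descend and grip.

Run:
```python
from h import *
from workcell import bot, cams, eoat
from scipy.spatial.transform import Rotation as R
S,D,W=[np.load(f) for f in("scene0.npz","side0.npz","wrist1.npz")]
X,r=tri([(S["K"],S["V"],(307.2,150.3)),(D["K"],D["V"],(198.1,157.9)),(W["K"],W["V"],(256.5,188.5))]); print(X,*r)
o=bot.get_obs(); ori=(R.from_euler('z',-0.5)*R.from_quat(o["orientation"])).as_quat()
# exact vertical
yaw=R.from_quat(ori).as_matrix()[:,1]; y=np.array([yaw[0],yaw[1],0]);y/=np.linalg.norm(y); z=np.array([0,0,-1.])
ori=R.from_matrix(np.c_[np.cross(y,z),y,z]).as_quat()
bot.reach([X[0],X[1],0.2],ori)
bot.servo_line([X[0],X[1],0.126],velocity=0.08); s=bot.get_obs(); f0=s["wrist_force"]
print(s["position"],s["joint_pos"],f0)
eoat.move_gripper(0.036,50); s=bot.get_obs()
print(s["gripper_width"],s["grip_force"],s["wrist_force"]-f0,s["ft_torque"],s["position"],s["time_s"])
```

```text
[0.5638 0.2208 0.1311] [-0.4451  0.3988] [-0.1483 -0.3777] [ 0.3978 -0.9137]
[0.5642 0.2209 0.1265] [ 0.3707  0.4604  1.7745 -0.      0.9057  0.493 ] [ 0.469  -0.0966  0.3041]
0.03831736883487893 50.63110635266639 [-5.6406  1.3522  4.1971] [ 0.1978  0.6905 -0.0774] [0.5627 0.2209 0.1261] 4.1417
```

The cap is gripped with small side loads. Now I'll press it.

Run:
```python
from h import *
from workcell import bot, cams, eoat
p=bot.get_obs()["position"]
for dz in(0.003,0.005,0.0065):
    bot.servo_line([0.5632,0.2208,0.1263-dz],velocity=0.02); bot.dwell(.1); s=bot.get_obs()
    print(dz,s["position"],s["wrist_force"],s["grip_force"],s["gripper_width"])
c=cams.read_camera("wrist"); cv2.imwrite("pics/wrist2.png",cv2.resize(c["frame"][100:384,80:440,::-1],None,fx=2,fy=2))
```

```text
0.003 [0.5627 0.2209 0.1236] [-4.881   0.8367  5.1407] 50.95506144105457 0.03861050577914096
0.005 [0.5627 0.2209 0.1218] [-4.7463  1.82    7.6269] 51.11263640283141 0.03819664256248336
0.0065 [0.5627 0.2209 0.1204] [-5.9643  0.6084  8.7433] 51.22546749073081 0.038175859745978785
```

View pics/wrist2.png

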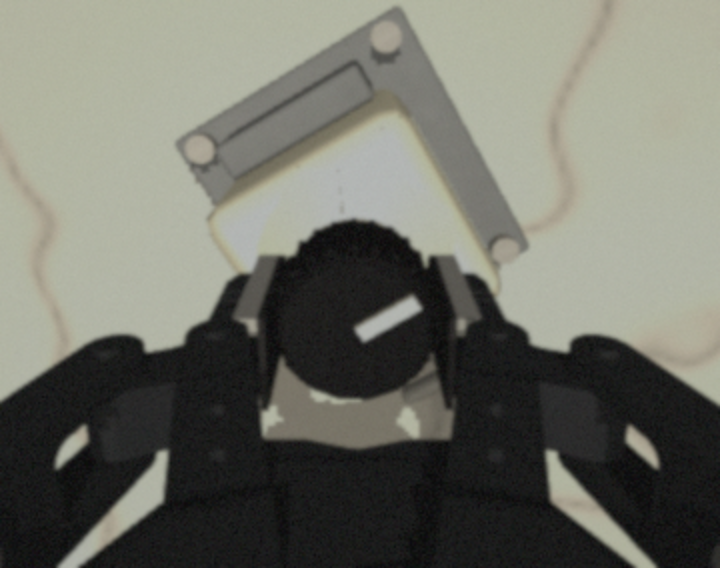

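The cap is held squarely between the pads, with the rib running from (360,335) to (418,303) in the crop. About 8.5 N upward means roughly 6.3 mm pressed. Now I'll turn joint 6 by −1.08 rad in stages.

Run:
```python
from h import *
from workcell import bot, cams, eoat
q=np.array(bot.get_obs()["joint_pos"]); q6=q[5]
for d in(.2,.45,.7,.9,1.08):
    q[5]=q6-d; bot.goto_joints(q); s=bot.get_obs()
    print(d,s["joint_pos"][5],s["position"],s["wrist_force"],s["ft_torque"][2],s["grip_force"])
bot.dwell(.1)
c=cams.read_camera("wrist"); cv2.imwrite("pics/wrist3.png",cv2.resize(c["frame"][100:384,80:440,::-1],None,fx=2,fy=2)); print(s["time_s"])
```

```text
0.2 0.2926821987273005 [0.5623 0.221  0.121 ] [-5.4858 -0.2542  7.6138] 0.06390393823334425 51.180558000924066
0.45 0.04277902035255131 [0.5618 0.2209 0.1208] [-6.7831  0.2905  7.4749] 0.05729556777237167 51.200389809091575
0.7 -0.20722395244999725 [0.5614 0.2208 0.1206] [-8.2046  0.5162  8.2263] 0.06058151259141205 51.21467535907868
0.9 -0.4073347093212099 [0.5611 0.2205 0.1205] [-8.7997 -0.8969  8.157 ] -0.03422869756310767 51.22524975333363
1.08 -0.587393429994976 [0.5608 0.2203 0.1204] [-8.941  -2.2395  7.7562] 0.04654383055988153 51.23379764787387
6.8917
```

View pics/wrist3.png

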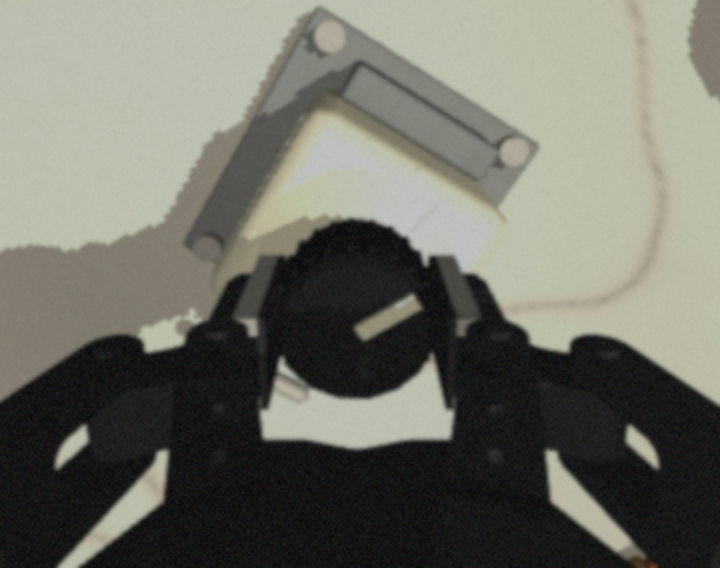

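The rib is in the same place relative to the gripper, from (360,335) to (418,303), while the bottle has rotated about 60° in view, so the cap turned without slipping. I'll release and retreat.

Run:
```python
from h import *
from workcell import bot, cams, eoat
eoat.move_gripper(0.08); bot.dwell(.2)
p=bot.get_obs()["position"]
bot.servo_line([p[0],p[1],0.27]); bot.dwell(.2)
c=cams.read_camera("wrist"); f=c["frame"][:,:,::-1]; K,V=c["intrinsics"],c["view"]
S=cams.read_camera("scene");s=S["frame"][:,:,::-1]; D=cams.read_camera("side")["frame"][:,:,::-1]
u,v=proj(K,V,[.5638,.2208,.133]).astype(int); print(u,v,bot.get_obs()["time_s"],bot.get_obs()["wrist_force"])
np.savez("w4.npz",K=K,V=V)
g=lambda a,u,v,n:cv2.resize(a[v-n:v+n,u-n:u+n],(390,390),interpolation=cv2.INTER_CUBIC)
cv2.imwrite("pics/end.png",np.hstack([g(f,u,v,60),g(D,200,170,36)]))
```

```text
258 187 9.225 [ 0.3087 -0.278  -0.5843]
```

View pics/end.png

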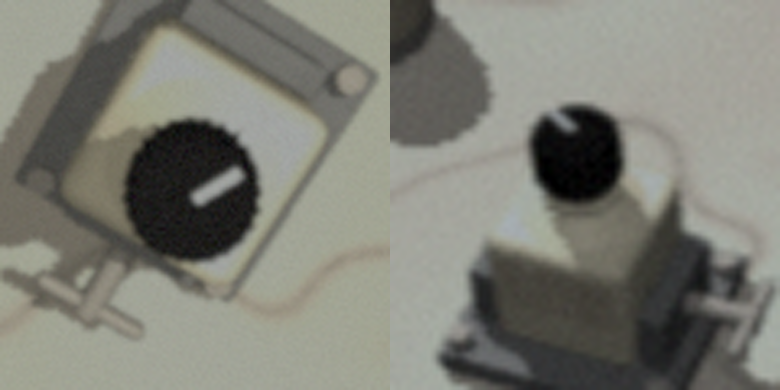

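In the end view the rib has turned about 60°. Its inner end in the side view is at (198.1,158.0), the same pixel as before, so the cap has sprung back up. The gripper is clear.

```bash
python3 -c "
from workcell import bot, cams, eoat
print(bot.hand_in())"
```

```text
the job is handed in; nothing more can be done
None
```

The squat bottle's cap was pressed, turned about 60° counter-clockwise and released; the last pictures show it sprung back up, the robot never went near the tall bottle, and the job was handed in (no verdict came back).

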